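# Lock the tube rotator's shaft with its locking pin

## Task

Lock the tube rotator for loading: take the long pin with the round knob out of the stand and put it into the slanting bush on the rotator, then turn the crank away from the robot until the pin finds the hidden cross-hole in the shaft, and push the pin fully home so that its knob sits on the bush. Leave the other two pins standing in the stand.

Things in the scene. Friction and masses are not known exactly. Their poses are not given: they have to be found in the camera images.
- lock_pin: The locking pin, loose, about 90 g: steel shank of 10 mm diameter, 100 mm long, chamfered tip (6 mm flat), with a round grey cylindrical knob of 25 mm diameter, 34 mm long. Origin at the centre of the tip; z runs to the knob (its shoulder at z = 100 mm, flat top at 134 mm). It starts upright, knob up, 40 mm deep in one of the stand's three holes.
- ball_pin: Another pin, not for this job, in the same stand: 10 mm shank of 70 mm with a grey ball of 30 mm on top. Origin at its tip, z to the ball. To be left standing.
- tee_pin: Another pin, not for this job, in the same stand: 10 mm shank of 100 mm with a steel cross bar (T) 56 mm long and 12 mm thick on top. Origin at its tip, z to the bar. To be left standing.
- stand: Fixed aluminium block 210 x 56 x 50 mm (x, y, z) with three blind holes of 11.4 mm, 40 mm deep, in a row along its x axis at -70, 0 and +70 mm; a pin stands in each, in any order. Origin at the centre of its underside.
- rotator: Fixed bench tube rotator: base plate 170 x 210 x 14 mm, cream bearing housing, drum of tubes of 164 mm diameter on its +y side, crank on its -y side. Origin under the housing's centre on the bench. The shaft's axis runs along its y axis, 115 mm above the bench.
- lock_bush: Fixed steel bush, 31 mm outer diameter, standing out of the top of the rotator's housing, leaning 30 degrees from vertical to the rotator's -x side. Origin at the centre of its mouth; z runs along the bore, outwards; y is parallel to the shaft. Bore 11.4 mm with a countersunk mouth 20 mm wide, 5 mm deep. 44 mm below the mouth the pin's tip meets the shaft.
- crank (a joint): Angle of the crank in rad, turning about the shaft. 0: the crank's arm points straight up; positive leans to the rotator's +x (away from the robot), negative to its -x. Range -1.15 to 1.0. It starts between -1.05 and -0.85 and stays where it is left (friction 0.25 N m, about 4 N at the handle).
- crank_grip (a point): Middle of the crank's handle: a plain aluminium round bar of 16 mm diameter and 60 mm length, parallel to the shaft, 60 mm from the shaft's axis, standing out from the crank's arm to the rotator's -y. It lies 115 mm to the -y side of the bush.
- crank_axis (a point): Point on the shaft's axis at the centre of the circle that crank_grip runs on; its height is 115 mm.
- bore_on_shaft (a point): Inside the housing: where the bore's line crosses the shaft's axis, 62 mm below the mouth. The shaft is 36 mm thick here, with a hidden 14 mm cross-hole right through; it lines up at an unknown crank angle between -0.25 and +0.6 rad. A pin left loose in the bush rests on the shaft and drops 36 mm by its own weight when the hole lines up (within some 0.15 rad), blocking the crank.
- plug_start (a point): Inside the housing, on the bore's line, 80 mm below the mouth: here the dropped pin's tip meets a friction plug. The last 20 mm must be pushed against it (about 8 N; it does not spring back) until the knob's shoulder meets the mouth, tip 100 mm below the mouth.
Things that resemble listed ones, but are neither listed nor needed, are in the scene too. What is shaped like the tee_pin but orange or purple is not meant. What is shaped like the lock_pin but brown or turquoise is not meant.

How it is judged (in metres and radians):
On the way, in this order (a step that is already met when the one before it is completed fails the run):
1. the locking pin is in the bush, at least 30 mm deep, but not yet in the shaft (z of lock_pin in the frame of lock_bush between -0.052 and -0.03 m and angle between the z axis of lock_pin and the z axis of lock_bush, either way round below 0.12 rad and y of lock_pin in the frame of lock_bush between -0.006 and 0.006 m), for 0.1 s.
2. the crank has been turned and the pin has passed through the shaft's cross-hole (tip at least 70 mm below the mouth) (z of lock_pin in the frame of lock_bush below -0.07 m and angle between the z axis of lock_pin and the z axis of lock_bush, either way round below 0.12 rad and value of joint crank above -0.6 rad), for 0.1 s.
At the end, for the whole second after the job is handed in: The locking pin is in the bush through the shaft, its tip at least 96 mm below the bush's mouth (knob within 4 mm of the mouth), its axis within 0.1 rad of the bore, released and at rest; the ball pin and the T pin still stand in the stand (z of lock_pin in the frame of lock_bush below -0.096 m and angle between the z axis of lock_pin and the z axis of lock_bush, either way round below 0.1 rad and x of lock_pin in the frame of lock_bush between -0.02 and 0.02 m and y of lock_pin in the frame of lock_bush between -0.01 and 0.01 m and linear speed of lock_pin below 0.02 m/s and angle between each of ball_pin, tee_pin's own z axis and vertical below 0.15 rad and horizontal distance between each of ball_pin, tee_pin and stand below 0.1 m); the robot touches nothing.
It fails at once if the ball pin or the T pin is pulled out of the stand or knocked over (distance of any of ball_pin, tee_pin from where it was at the start of the episode above 0.03 m or angle between any of ball_pin, tee_pin's own z axis and vertical above 0.3 rad).
It also fails if it takes over 67 s, if anything falls off the work surface, if the arm or the gripper's body presses on something with over 40 N, if the wrist force passes 120 N, or if a joint passes its speed limit or range.

## Robot

A 6-joint arm with a two-finger parallel gripper is mounted at the origin on the work surface. World frame = base frame: x ahead of the robot, y to its left, z up, the work surface at z = 0. Lengths are in mm, angles in rad, forces in N, time in s.
With the tool pointing down it reaches from about 350 to 775 mm from the base axis. Payload 7.3 kg.
Tool frame: the origin (TCP) lies at the very end of the fingers, on their centre line; the grasp point (between the pads) lies 19 mm behind it; z points along the fingers, y is the line along which they close (so a half turn about z gives the same grasp; the last joint's range is limited). The gripper opens to 92 mm and grips with 3 to 60 N. Pads are 19 mm wide; open, the fingers measure 130 mm over their backs; the gripper's body (75 mm by 190 mm) begins 47 mm behind the grasp point.
Start: joints at [0.966, 0.342, 1.524, -0, 1.275, -0.146], TCP at [232.497, 470.733, 226.741] pointing down, gripper open.
Joint ranges: [-2.53, 2.53], [-0.77, 2.02], [0.04, 2.7], [-1, 4.14], [0.28, 2.66], [-3.11, 3.11]. Speed limits (rad/s): [2.57, 2.57, 3.14, 3.14, 3.14, 3.14].

## Interface

Orientations are given as [roll, pitch, yaw] about the fixed x, y, z axes, in that order (R = Rz(yaw) Ry(pitch) Rx(roll)).
In Python, from plant import bot gives the robot as it stands.
- The arm moves only by the tool send_rows, never from a script. Its argument "rows" is a list of rows, each an object of numbers: "x", "y", "z": the shift along the tool's x, y, z in units of 0.2 m (1.0 is 0.2 m); "ax", "ay", "az": the turn, a rotation vector about the tool's x, y, z in units of 60 degrees (1.0 is 60 degrees); "jaw": the opening, from -1 (shut) to 1 (fully open), so that 0 is half open. In form: [{"x": .., "y": .., "z": .., "ax": .., "ay": .., "az": .., "jaw": ..}, ...]. A call has exactly 10 rows; each row is the pose to reach, as a shift and turn from the pose commanded when the call began, along the tool's axes at that moment; what a row does not reach only later rows make up. A row lasts 1/8 s, in which the tool goes at most 62.5 mm and 10.7 degrees, less where a joint would pass 70% of its speed; a pose out of reach is approached as far as the arm can. A call with a number of a shift or a turn outside -1 to 1 is refused whole. A call with a gripper value outside its range is refused whole. The fingers move at their own pace and stop on an object; the grip force is fixed at half the most. Time passes only in rows, so rows that repeat a pose let the fingers close, or fill a call up. It gives the time, the measured TCP pose, the force, the opening and the grip force at its end, in the units of the state.
- bot.get_obs(): the state, without advancing time (a new reading comes with each control period).
- bot.capture(name): name is "scene" or "side" or "wrist"; returns (picture, depth): 480x640x3 uint8, red, green, blue; 480x640 float32, mm along the optical axis (not along the pixel's ray), 0 where there is no reading.
- bot.camera_model(name): a dict with "vertical_fov" (degrees; the focal length in pixels is half the picture's height over the tangent of half this angle, whatever the lens; pixels are square), "cx", "cy" (the principal point, pixels), "k1" (the pictures are not rectified: a ray, as slopes to the right and down, at radius r is drawn at 1 + k1 r^2 times it, then the intrinsics apply), "R" (3x3) and "t" (3): a world point X has camera coordinates R X + t; the wrist camera has in their place "T_tool_cam" (4x4, takes a point from camera to tool coordinates, whose origin is the TCP and whose axes are the flange's). Camera axes: x right, y down, z forward; pixel columns grow to the right and rows downward; lengths in mm; the calibration is good to about 2 mm. A picture is of the moment at which its call begins: read the wrist's pose just before it. camera_model takes no time and is no camera call.
- bot.close_job(): hands the job in; it is judged then, once.
The state is a dict: "time": time; "joint_positions": joint angles; "dq": joint speeds; "tau": joint torques, N m; "tool_pos": TCP position; "tcp_rot": TCP orientation; "contact_force": force on the tool from outside, world axes, zero at the start; "moment": the same for the moment, N m; "grip_width": finger opening in mm; "finger_force": force on a finger pad.
Only numpy, scipy, OpenCV 4.12 (cv2) and the standard library are available. Lean on these libraries where they do the work, as an engineer would, in place of code of your own. Each camera call takes 0.05 s, during which the arm holds its last target. There are 200 camera calls.

## Working session

There is one attempt and no reset: what is moved stays moved. The work goes in short steps, Python scripts to look and compute and a tool call to move; the robot and the scene stay as the last step left them, time stands still between calls to the robot, and variables do not carry over. Pictures are saved under pics/ and viewed, at most 10 in all, crops included, and the job is handed in when it is done.

Besides the shell and the picture viewer there is one more tool, called after "Emit:" by a JSON object that holds its "method" and its "body". send_rows: Moves the arm, as the interface text tells. Its arguments: {"type":"object","properties":{"rows":{"type":"array","items":{"type":"object","properties":{"x":{"type":"number","minimum":-1,"maximum":1},"y":{"type":"number","minimum":-1,"maximum":1},"z":{"type":"number","minimum":-1,"maximum":1},"ax":{"type":"number","minimum":-1,"maximum":1},"ay":{"type":"number","minimum":-1,"maximum":1},"az":{"type":"number","minimum":-1,"maximum":1},"jaw":{"type":"number"}}}}},"required":["rows"]}

```bash
ls; mkdir -p pics; cat > h.py <<'E'
import numpy as np, cv2
from plant import bot
from scipy.spatial.transform import Rotation as Rn
def cloud(name):
    o=bot.get_obs(); m=bot.camera_model(name); im,d=bot.capture(name)
    f=240/np.tan(np.radians(m["vertical_fov"]/2))
    v,u=np.mgrid[0:480,0:640].astype(np.float32)
    K=np.array([[f,0,m["cx"]],[0,f,m["cy"]],[0,0,1]])
    p=cv2.undistortPoints(np.stack([u.ravel(),v.ravel()],1)[:,None].astype(np.float64),K,np.array([m["k1"],0,0,0.]))[:,0]
    P=np.c_[p,np.ones(len(p))]*d.reshape(-1,1)
    if "R" in m: W=(P-np.array(m["t"]))@np.array(m["R"])
    else:
        T=np.array(m["T_tool_cam"]); P=P@T[:3,:3].T+T[:3,3]
        W=P@Rn.from_euler('xyz',o["tcp_rot"]).as_matrix().T+np.array(o["tool_pos"])
    W=W.reshape(480,640,3); W[d==0]=np.nan
    return im,W
E
python3 - <<'E'
from h import *
print(bot.get_obs())
for n in("scene","side","wrist"):
    im,W=cloud(n); np.save(f"pics/{n}.npy",W); cv2.imwrite(f"pics/{n}.png",im[...,::-1]); print(n,bot.camera_model(n))
E
```

```text
pics
{'time': 0.0, 'joint_positions': array([ 9.65995837e-01,  3.42693045e-01,  1.52501629e+00, -1.70614870e-05,
        1.27538120e+00, -1.45984566e-01]), 'dq': array([ 0.00282857, -0.00210963, -0.00136915,  0.00165607,  0.00042126,
        0.00089834]), 'tau': array([-5.64980655e-04, -4.31251931e+01, -2.44218367e+01,  7.17659807e-02,
        5.59488160e-02, -8.07101901e-05]), 'tool_pos': array([232.2616859 , 470.37959914, 226.06061439]), 'tcp_rot': array([-3.14010834e+00, -2.01749561e-04,  2.68278156e+00]), 'contact_force': array([ 0.47726942,  0.45260479, -0.19688025]), 'moment': array([ 0.03668822, -0.0034497 ,  0.02313332]), 'finger_force': 0.0, 'grip_width': 91.38752762432796}
scene {'vertical_fov': 43.78779298806145, 'cx': 320.4922900470368, 'cy': 238.86411657480033, 'k1': -0.16191667621588168, 'R': array([[-0.8686259 ,  0.49526084, -0.01434381],
       [ 0.37479768,  0.63786282, -0.67279843],
       [-0.32406133, -0.58978617, -0.73968678]]), 't': array([ 476.63614925,   -7.68701675, 1136.79720626])}
side {'vertical_fov': 48.15369119462339, 'cx': 318.7662656674118, 'cy': 241.18887574676498, 'k1': 0.03607325999506003, 'R': array([[ 0.9580434 , -0.28622754, -0.01505487],
       [-0.22963284, -0.73505945, -0.63793132],
       [ 0.17152729,  0.61462298, -0.76994609]]), 't': array([-504.66863934,   98.81971538,  892.28238553])}
wrist {'vertical_fov': 61.3287482236388, 'cx': 323.73116504094463, 'cy': 245.77319280238672, 'k1': -0.0821970302920166, 'T_tool_cam': array([[ 4.40208850e-06, -9.68389641e-01, -2.49442383e-01,
         6.80646118e+01],
       [ 9.99999699e-01, -1.89227376e-04,  7.52269588e-04,
        -6.33936586e-01],
       [-7.75691404e-04, -2.49442311e-01,  9.68389349e-01,
        -1.57449430e+02],
       [ 0.00000000e+00,  0.00000000e+00,  0.00000000e+00,
         1.00000000e+00]])}
```

View pics/scene.png

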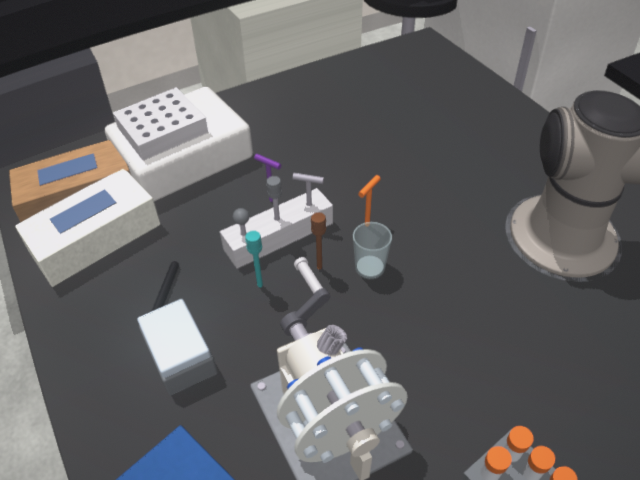

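View pics/side.png

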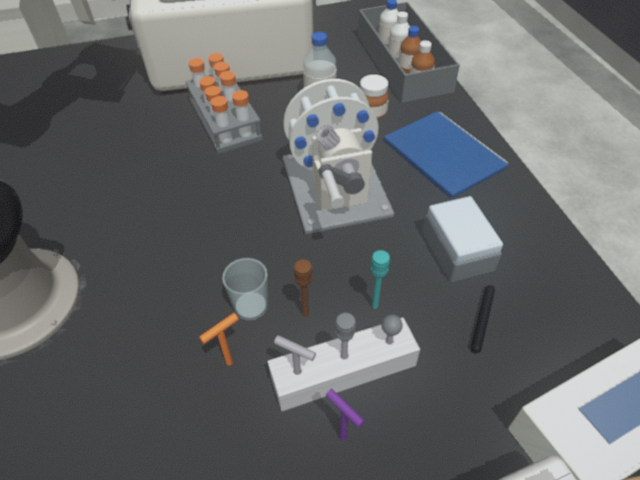

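Scene shows the stand with the lock pin's grey knob in the middle hole (274,187), ball (241,216) and tee (308,180) on the sides; bush at (333,340), crank handle (310,275). In side: knob (346,325), bush (328,138), handle (332,185), with brown and turquoise decoys between.

```bash
python3 - <<'E'
from h import *
np.set_printoptions(precision=1,suppress=True)
S=np.load("pics/scene.npy");D=np.load("pics/side.npy")
def q(W,l):
    for n,(u,v) in l.items(): print(n,np.nanmedian(W[v-1:v+2,u-1:u+2].reshape(-1,3),axis=0))
q(S,dict(knob=(274,184),ball=(241,214),teeC=(308,178),brown=(318,218),turq=(254,238),orange=(370,186),purple=(267,160),bush=(333,340),h1=(304,264),h2=(320,288),hous=(310,360),standR=(325,210),base=(275,400),glass=(385,235)))
print()
q(D,dict(knob=(346,320),ball=(392,323),teeC=(295,348),brown=(303,268),turq=(380,257),bush=(328,136),h1=(330,178),h2=(336,196),base=(375,212)))
P=np.concatenate([S.reshape(-1,3),D.reshape(-1,3)])
P=P[np.isfinite(P).all(1)]
k=S[184,274]
for c,zr,nm in((S[210,325],(44,56),"stand"),(S[400,275],(10,18),"base")):
    for W,n in((S,"scene"),(D,"side")):
        Q=W.reshape(-1,3); Q=Q[np.isfinite(Q).all(1)]
        Q=Q[(Q[:,2]>zr[0])&(Q[:,2]<zr[1])&(np.hypot(*(Q[:,:2]-c[:2]).T)<260)]
        m=np.zeros((600,600),np.uint8)
        ij=((Q[:,:2]-c[:2])+300).astype(int); m[ij[:,1],ij[:,0]]=255
        m=cv2.morphologyEx(m,cv2.MORPH_CLOSE,np.ones((9,9)));m=cv2.morphologyEx(m,cv2.MORPH_OPEN,np.ones((9,9)))
        nn,l,st,ce=cv2.connectedComponentsWithStats(m)
        for i in range(1,nn):
            if st[i,4]<1000: continue
            r=cv2.minAreaRect(np.argwhere(l==i)[:,::-1].astype(np.float32)); print(nm,n,np.array(r[0])-300+c[:2],np.array(r[1]),r[2],np.median(Q[:,2]))
E
```

```text
knob [ 485.  -269.9  144.2]
ball [ 552.8 -269.5  107. ]
teeC [ 413.6 -279.   119.7]
brown [ 456.5 -167.6  135.5]
turq [ 566.7 -180.7  135.1]
orange [ 322.  -211.9  109.6]
purple [ 452.1 -371.2  110.2]
bush [567.5  71.3 174.3]
h1 [533.3 -71.8 161.7]
h2 [535.4 -19.7 162.9]
hous [601.5  68.9 148.9]
standR [ 392.4 -256.5   44.3]
base [646.5  32.   13.5]
glass [ 343.7 -128.1   68.5]

knob [ 482.4 -278.7  142.6]
ball [ 549.  -280.   104.9]
teeC [ 411.2 -285.   117.3]
brown [ 453.8 -174.   133.2]
turq [ 564.8 -187.3  132.7]
bush [560.   49.5 169.1]
h1 [536.5 -36.6 159.3]
h2 [532.8 -79.9 161.6]
base [635.   -1.7  13.1]
stand scene [ 459.6 -280.1] [167.1  59.2] 2.935673236846924 51.071662871728535
stand scene [ 570.1 -275.5] [59. 36.] 90.0 51.071662871728535
stand side [ 481. -279.] [211.   57.9] 2.6541953086853027 48.88029478900507
base scene [635.5  91. ] [208.  80.] 90.0 14.3539601856427
base scene [826.8  67.7] [115.2 115. ] 16.63095474243164 14.3539601856427
base scene [541.4 179.6] [45.7 65.3] 87.70938873291016 14.3539601856427
base side [587.   92.1] [208.8 168.8] 86.98721313476562 12.840398915380185
base side [819.8 116.5] [136.8 212.7] 17.969139099121094 12.840398915380185
```

View pics/wrist.png

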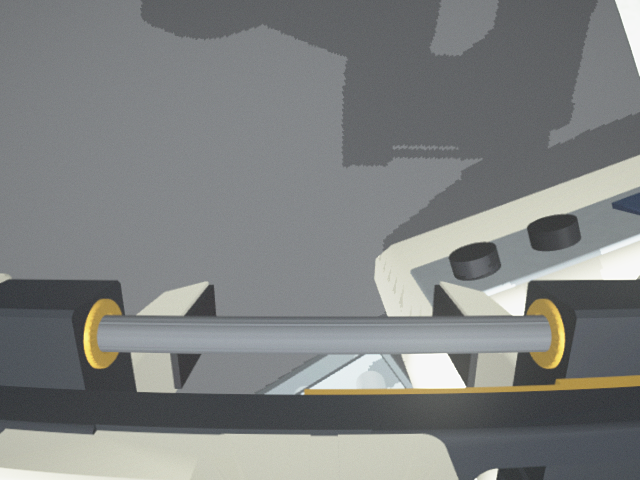

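```bash
cat > fit.py <<'E'
from h import *
from scipy.optimize import least_squares
np.set_printoptions(precision=2,suppress=True)
def cyl(W,c0,d,r,box,n=""):
    Q=W.reshape(-1,3); Q=Q[np.isfinite(Q).all(1)]; c0=np.array(c0,float); d=np.array(d)/np.linalg.norm(d)
    s=(Q-c0)@d; rr=np.linalg.norm((Q-c0)-s[:,None]*d,axis=1)
    Q=Q[(s>box[0])&(s<box[1])&(rr<box[2])]
    e=np.linalg.svd(d[None])[2][1:]
    f=lambda p:np.linalg.norm((Q-c0)@e.T-p,axis=1)-r
    o=least_squares(f,[0,0],loss="soft_l1",f_scale=1.0)
    c=c0+e.T@o.x; print(n,len(Q),c,"med|res|",np.median(abs(o.fun)),"s-range",np.percentile((Q-c)@d,[1,50,99])); return c
E
python3 - <<'E'
from fit import *
yaw=-0.048
ux=np.array([np.cos(yaw),np.sin(yaw),0]);uy=np.array([-ux[1],ux[0],0]);bz=-.5*ux+np.array([0,0,.866])
for n in("scene","side"):
    W=np.load(f"pics/{n}.npy")
    cyl(W,[482,-278,127],[0,0,1],12.5,(-14,10,22),n+" knob")
    cyl(W,[550,-278,100],[0,0,1],5,(-45,-20,15),n+" ballshank")
    cyl(W,[412,-281,85],[0,0,1],5,(-25,20,15),n+" teeshank")
    cyl(W,[534,-56,150],uy,8,(-24,24,16),n+" handle")
    c=cyl(W,[552,59,168],bz,15.5,(-17,-3,24),n+" bush")
    Q=W.reshape(-1,3);Q=Q[np.isfinite(Q).all(1)]
    T=Q[(Q[:,2]>175)&(abs(Q[:,0]-585)<60)&(abs(Q[:,1]-100)<110)]
    y=(T-[560,59,0])@uy; print("drum y hist",np.histogram(y,np.arange(-60,160,10)))
    # tee bar direction
    T=Q[(Q[:,2]>112)&(np.hypot(Q[:,0]-412,Q[:,1]+281)<36)]; print("bar",np.linalg.svd(T-T.mean(0))[2][0] if len(T)<3000 else 0,T.mean(0))
    H=Q[(Q[:,2]>140)&(np.hypot(Q[:,0]-534,Q[:,1]+56)<26)]
    print("handle dir",np.linalg.svd(H-H.mean(0),full_matrices=False)[2][0])
    for z in (125,135): 
        H=Q[(abs(Q[:,2]-z)<6)&(abs((Q-[585,58,0])@ux)<25)&(abs((Q-[585,58,0])@uy)<60)]; 
E
```

```text
scene knob 139 [ 481.95 -280.22  127.  ] med|res| 0.6320108673501128 s-range [-12.99  -2.07   9.77]
scene ballshank 46 [ 552.03 -277.18  100.  ] med|res| 0.7769330478253744 s-range [-44.75 -34.69 -23.41]
scene teeshank 89 [ 412.12 -283.05   85.  ] med|res| 0.6930399824868276 s-range [-23.56  -4.34  19.25]
scene handle 308 [535.04 -56.05 153.8 ] med|res| 0.6547728330106017 s-range [-23.48  -0.73  23.39]
scene bush 286 [556.74  61.55 170.66] med|res| 1.0819507290378576 s-range [-16.84  -8.48  -3.08]
drum y hist (array([  0,   0,   0,   0,   0,  11,  27,   3,   0,  26, 163, 702, 103,
       109, 107,  73, 795, 108,   0,   0,   0]), array([-60, -50, -40, -30, -20, -10,   0,  10,  20,  30,  40,  50,  60,
        70,  80,  90, 100, 110, 120, 130, 140, 150]))
bar [-0.73  0.68  0.02] [ 412.87 -279.48  118.54]
handle dir [0.06 1.   0.  ]
side knob 179 [ 481.08 -278.34  127.  ] med|res| 0.3680645989259226 s-range [-13.78  -2.97   9.67]
side ballshank 34 [ 551.09 -275.06  100.  ] med|res| 0.29994940246245516 s-range [-43.82 -37.95 -29.59]
side teeshank 111 [ 411.36 -281.48   85.  ] med|res| 0.23771408844466357 s-range [-24.26  -1.67  19.54]
side handle 224 [534.21 -56.01 151.5 ] med|res| 0.544855404136884 s-range [-23.72   0.06  23.27]
side bush 224 [554.41  60.16 169.36] med|res| 1.754997404353417 s-range [-16.63  -6.72  -3.03]
drum y hist (array([  0,   0,   0,   0,   0,   3,   2,   0,   0,  59, 351, 210,   2,
        33,  31,  38, 493,   8,   0,   0,   0]), array([-60, -50, -40, -30, -20, -10,   0,  10,  20,  30,  40,  50,  60,
        70,  80,  90, 100, 110, 120, 130, 140, 150]))
bar [ 0.72 -0.69  0.  ] [ 410.66 -283.48  117.16]
handle dir [-0.05 -1.    0.03]
```

```bash
cat > mv.py <<'E'
from h import *
def plan(targets,start=None):
    """targets: list of (pos, rotation matrix/Rn). prints row numbers, chained"""
    o=bot.get_obs()
    p,R=start or (np.array(o["tool_pos"]),Rn.from_euler('xyz',o["tcp_rot"]))
    for tp,tR in targets:
        d=R.inv().apply(np.array(tp)-p)/200; a=np.degrees((R.inv()*tR).as_rotvec())/60
        print(np.round(d,4),np.round(a,4)); p,R=np.array(tp,float),tR
def down(yaw): return Rn.from_euler('xyz',[np.pi,0,np.radians(yaw)])
def st():
    o=bot.get_obs(); print({k:np.round(o[k],3) for k in("time","tool_pos","tcp_rot","contact_force","grip_width","finger_force","joint_positions")})
E
python3 - <<'E'
from mv import *
plan([((300,290,270),down(102)),((385,100,270),down(51)),((430,-95,270),down(0)),((481.5,-279.2,250),down(0)),((481.5,-279.2,115),down(0))])
E
```

```text
[-0.7031 -0.6595 -0.2183] [-1.000e-03  3.000e-04  8.619e-01]
[-1.0176  0.2182  0.    ] [ 0.   -0.    0.85]
[-0.6161  0.7884  0.    ] [ 0.   -0.    0.85]
[0.2575 0.921  0.1   ] [0. 0. 0.]
[ 0.    -0.     0.675] [0. 0. 0.]
```

Emit:
{"method": "send_rows", "body": {"rows": [{"x": -0.703,"y": -0.66,"z": -0.218,"az": 0.862,"jaw": 0.1},{"x": -0.703,"y": -0.66,"z": -0.218,"az": 0.862,"jaw": 0.1},{"x": -0.703,"y": -0.66,"z": -0.218,"az": 0.862,"jaw": 0.1},{"x": -0.703,"y": -0.66,"z": -0.218,"az": 0.862,"jaw": 0.1},{"x": -0.703,"y": -0.66,"z": -0.218,"az": 0.862,"jaw": 0.1},{"x": -0.703,"y": -0.66,"z": -0.218,"az": 0.862,"jaw": 0.1},{"x": -0.703,"y": -0.66,"z": -0.218,"az": 0.862,"jaw": 0.1},{"x": -0.703,"y": -0.66,"z": -0.218,"az": 0.862,"jaw": 0.1},{"x": -0.703,"y": -0.66,"z": -0.218,"az": 0.862,"jaw": 0.1},{"x": -0.703,"y": -0.66,"z": -0.218,"az": 0.862,"jaw": 0.1}]}}

```text
schema error: expected keys x, y, z, ax, ay, az, jaw
```

Emit:
{"method": "send_rows", "body": {"rows": [{"x": -1,"y": 0.218,"az": 0.85,"jaw": 0.1},{"x": -1,"y": 0.218,"az": 0.85,"jaw": 0.1},{"x": -1,"y": 0.218,"az": 0.85,"jaw": 0.1},{"x": -1,"y": 0.218,"az": 0.85,"jaw": 0.1},{"x": -1,"y": 0.218,"az": 0.85,"jaw": 0.1},{"x": -1,"y": 0.218,"az": 0.85,"jaw": 0.1},{"x": -1,"y": 0.218,"az": 0.85,"jaw": 0.1},{"x": -1,"y": 0.218,"az": 0.85,"jaw": 0.1},{"x": -1,"y": 0.218,"az": 0.85,"jaw": 0.1},{"x": -1,"y": 0.218,"az": 0.85,"jaw": 0.1}]}}

```text
schema error: expected keys x, y, z, ax, ay, az, jaw
```

Emit:
{"method": "send_rows", "body": {"rows": [{"x": -0.616,"y": 0.788,"az": 0.85,"jaw": 0.1},{"x": -0.616,"y": 0.788,"az": 0.85,"jaw": 0.1},{"x": -0.616,"y": 0.788,"az": 0.85,"jaw": 0.1},{"x": -0.616,"y": 0.788,"az": 0.85,"jaw": 0.1},{"x": -0.616,"y": 0.788,"az": 0.85,"jaw": 0.1},{"x": -0.616,"y": 0.788,"az": 0.85,"jaw": 0.1},{"x": -0.616,"y": 0.788,"az": 0.85,"jaw": 0.1},{"x": -0.616,"y": 0.788,"az": 0.85,"jaw": 0.1},{"x": -0.616,"y": 0.788,"az": 0.85,"jaw": 0.1},{"x": -0.616,"y": 0.788,"az": 0.85,"jaw": 0.1}]}}

```text
schema error: expected keys x, y, z, ax, ay, az, jaw
```

```bash
python3 - <<'E'
from mv import *
st()
plan([((481.5,-279.2,240),down(0)),((481.5,-279.2,115),down(0))])
im,W=cloud("wrist"); np.save("pics/w2.npy",W); cv2.imwrite("pics/w2.png",im[...,::-1])
E
```

```text
{'time': np.float64(0.15), 'tool_pos': array([232.305, 470.494, 226.229]), 'tcp_rot': array([-3.141, -0.   ,  2.683]), 'contact_force': array([-0.271,  0.565,  0.15 ]), 'grip_width': np.float64(91.885), 'finger_force': np.float64(0.0), 'joint_positions': array([ 0.966,  0.343,  1.525,  0.   ,  1.275, -0.146])}
[-2.7772 -2.8091 -0.0663] [-5.0000e-04  1.3000e-03  2.5619e+00]
[ 0.    -0.     0.625] [0. 0. 0.]
```

All keys are required.

Emit:
{"method": "send_rows", "body": {"rows": [{"x": -0.703,"y": -0.66,"z": -0.218,"ax": 0,"ay": 0,"az": 0.862,"jaw": 0.1},{"x": -0.703,"y": -0.66,"z": -0.218,"ax": 0,"ay": 0,"az": 0.862,"jaw": 0.1},{"x": -0.703,"y": -0.66,"z": -0.218,"ax": 0,"ay": 0,"az": 0.862,"jaw": 0.1},{"x": -0.703,"y": -0.66,"z": -0.218,"ax": 0,"ay": 0,"az": 0.862,"jaw": 0.1},{"x": -0.703,"y": -0.66,"z": -0.218,"ax": 0,"ay": 0,"az": 0.862,"jaw": 0.1},{"x": -0.703,"y": -0.66,"z": -0.218,"ax": 0,"ay": 0,"az": 0.862,"jaw": 0.1},{"x": -0.703,"y": -0.66,"z": -0.218,"ax": 0,"ay": 0,"az": 0.862,"jaw": 0.1},{"x": -0.703,"y": -0.66,"z": -0.218,"ax": 0,"ay": 0,"az": 0.862,"jaw": 0.1},{"x": -0.703,"y": -0.66,"z": -0.218,"ax": 0,"ay": 0,"az": 0.862,"jaw": 0.1},{"x": -0.703,"y": -0.66,"z": -0.218,"ax": 0,"ay": 0,"az": 0.862,"jaw": 0.1}]}}

```text
time: 1.45
tool_pos: [300.0, 290.2, 270.3]
tcp_rot: [-3.142, -0.0, 1.781]
contact_force: [-0.6, 0.2, 0.0]
grip_width: 50.4
finger_force: 0.0
```

Emit:
{"method": "send_rows", "body": {"rows": [{"x": -1,"y": 0.218,"z": 0,"ax": 0,"ay": 0,"az": 0.85,"jaw": 0.1},{"x": -1,"y": 0.218,"z": 0,"ax": 0,"ay": 0,"az": 0.85,"jaw": 0.1},{"x": -1,"y": 0.218,"z": 0,"ax": 0,"ay": 0,"az": 0.85,"jaw": 0.1},{"x": -1,"y": 0.218,"z": 0,"ax": 0,"ay": 0,"az": 0.85,"jaw": 0.1},{"x": -1,"y": 0.218,"z": 0,"ax": 0,"ay": 0,"az": 0.85,"jaw": 0.1},{"x": -1,"y": 0.218,"z": 0,"ax": 0,"ay": 0,"az": 0.85,"jaw": 0.1},{"x": -1,"y": 0.218,"z": 0,"ax": 0,"ay": 0,"az": 0.85,"jaw": 0.1},{"x": -1,"y": 0.218,"z": 0,"ax": 0,"ay": 0,"az": 0.85,"jaw": 0.1},{"x": -1,"y": 0.218,"z": 0,"ax": 0,"ay": 0,"az": 0.85,"jaw": 0.1},{"x": -1,"y": 0.218,"z": 0,"ax": 0,"ay": 0,"az": 0.85,"jaw": 0.1}]}}

```text
time: 2.7
tool_pos: [384.2, 103.7, 270.3]
tcp_rot: [-3.142, -0.0, 0.891]
contact_force: [0.7, -0.9, 0.0]
grip_width: 50.3
finger_force: 0.0
```

Emit:
{"method": "send_rows", "body": {"rows": [{"x": -0.616,"y": 0.788,"z": 0,"ax": 0,"ay": 0,"az": 0.85,"jaw": 0.1},{"x": -0.616,"y": 0.788,"z": 0,"ax": 0,"ay": 0,"az": 0.85,"jaw": 0.1},{"x": -0.616,"y": 0.788,"z": 0,"ax": 0,"ay": 0,"az": 0.85,"jaw": 0.1},{"x": -0.616,"y": 0.788,"z": 0,"ax": 0,"ay": 0,"az": 0.85,"jaw": 0.1},{"x": -0.616,"y": 0.788,"z": 0,"ax": 0,"ay": 0,"az": 0.85,"jaw": 0.1},{"x": -0.616,"y": 0.788,"z": 0,"ax": 0,"ay": 0,"az": 0.85,"jaw": 0.1},{"x": -0.616,"y": 0.788,"z": 0,"ax": 0,"ay": 0,"az": 0.85,"jaw": 0.1},{"x": -0.616,"y": 0.788,"z": 0,"ax": 0,"ay": 0,"az": 0.85,"jaw": 0.1},{"x": -0.616,"y": 0.788,"z": 0,"ax": 0,"ay": 0,"az": 0.85,"jaw": 0.1},{"x": -0.616,"y": 0.788,"z": 0,"ax": 0,"ay": 0,"az": 0.85,"jaw": 0.1}]}}

```text
time: 3.95
tool_pos: [429.2, -91.3, 270.3]
tcp_rot: [-3.142, -0.0, 0.001]
contact_force: [0.1, -0.4, 0.3]
grip_width: 50.2
finger_force: 0.0
```

```bash
python3 - <<'E'
from mv import *
st()
plan([((481.5,-279.2,240),down(0)),((481.5,-279.2,115),down(0))])
im,W=cloud("wrist"); np.save("pics/w2.npy",W); cv2.imwrite("pics/w2.png",im[...,::-1])
E
```

```text
{'time': np.float64(3.95), 'tool_pos': array([429.218, -91.262, 270.345]), 'tcp_rot': array([-3.142e+00, -0.000e+00,  1.000e-03]), 'contact_force': array([ 0.086, -0.393,  0.293]), 'grip_width': np.float64(50.2), 'finger_force': np.float64(0.0), 'joint_positions': array([-0.385,  0.147,  1.663,  0.   ,  1.331,  1.186])}
[0.2608 0.9399 0.1517] [-0.     -0.0001  0.0006]
[ 0.    -0.     0.625] [0. 0. 0.]
```

Emit:
{"method": "send_rows", "body": {"rows": [{"x": 0.261,"y": 0.94,"z": 0.152,"ax": 0,"ay": 0,"az": 0,"jaw": 0.1},{"x": 0.261,"y": 0.94,"z": 0.152,"ax": 0,"ay": 0,"az": 0,"jaw": 0.1},{"x": 0.261,"y": 0.94,"z": 0.152,"ax": 0,"ay": 0,"az": 0,"jaw": 0.1},{"x": 0.261,"y": 0.94,"z": 0.152,"ax": 0,"ay": 0,"az": 0,"jaw": 0.1},{"x": 0.261,"y": 0.94,"z": 0.152,"ax": 0,"ay": 0,"az": 0,"jaw": 0.1},{"x": 0.261,"y": 0.94,"z": 0.152,"ax": 0,"ay": 0,"az": 0,"jaw": 0.1},{"x": 0.261,"y": 0.94,"z": 0.152,"ax": 0,"ay": 0,"az": 0,"jaw": 0.1},{"x": 0.261,"y": 0.94,"z": 0.152,"ax": 0,"ay": 0,"az": 0,"jaw": 0.1},{"x": 0.261,"y": 0.94,"z": 0.152,"ax": 0,"ay": 0,"az": 0,"jaw": 0.1},{"x": 0.261,"y": 0.94,"z": 0.152,"ax": 0,"ay": 0,"az": 0,"jaw": 0.1}]}}

```text
time: 5.25
tool_pos: [481.4, -279.3, 240.0]
tcp_rot: [-3.142, -0.0, 0.0]
contact_force: [-0.0, -0.4, 0.5]
grip_width: 50.6
finger_force: 0.0
```

```bash
python3 - <<'E'
from mv import *
from fit import *
im,W=cloud("wrist"); np.save("pics/w3.npy",W); cv2.imwrite("pics/w3.png",im[...,::-1])
cyl(W,[482,-278,127],[0,0,1],12.5,(-14,10,22),"knob")
Q=W.reshape(-1,3);Q=Q[np.isfinite(Q).all(1)]
T=Q[(np.hypot(Q[:,0]-482,Q[:,1]+279)<22)&(abs(Q[:,2]-144)<6)]; print("top",len(T),np.median(T,0),T.min(0),T.max(0))
st(); plan([((481.5,-279.2,115),down(0))])
E
```

```text
knob 215 [ 480.88 -278.38  127.  ] med|res| 0.28026543503464296 s-range [-11.87  -3.9    9.92]
top 1120 [ 481.94 -278.59  143.25] [ 469.25 -290.48  138.01] [ 493.52 -266.01  145.47]
{'time': np.float64(5.3), 'tool_pos': array([ 481.41, -279.32,  239.94]), 'tcp_rot': array([-3.14, -0.  , -0.  ]), 'contact_force': array([-0.19,  1.12,  0.14]), 'grip_width': np.float64(50.24), 'finger_force': np.float64(0.0), 'joint_positions': array([-0.66,  0.39,  1.41,  0.  ,  1.34,  0.91])}
[ 0.   -0.    0.62] [-0. -0. -0.]
```

View pics/w3.png

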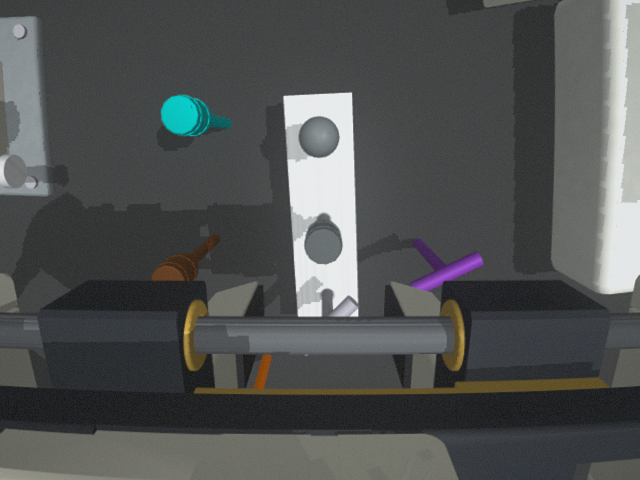

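Knob (323,240) lies centred between the fingers; neighbours and decoys are clear. Descend and grip.

Emit:
{"method": "send_rows", "body": {"rows": [{"x": 0,"y": 0,"z": 0.15,"ax": 0,"ay": 0,"az": 0,"jaw": 0.1},{"x": 0,"y": 0,"z": 0.3,"ax": 0,"ay": 0,"az": 0,"jaw": 0.1},{"x": 0,"y": 0,"z": 0.45,"ax": 0,"ay": 0,"az": 0,"jaw": 0.1},{"x": 0,"y": 0,"z": 0.55,"ax": 0,"ay": 0,"az": 0,"jaw": 0.1},{"x": 0,"y": 0,"z": 0.625,"ax": 0,"ay": 0,"az": 0,"jaw": 0.1},{"x": 0,"y": 0,"z": 0.625,"ax": 0,"ay": 0,"az": 0,"jaw": 0.1},{"x": 0,"y": 0,"z": 0.625,"ax": 0,"ay": 0,"az": 0,"jaw": -1},{"x": 0,"y": 0,"z": 0.625,"ax": 0,"ay": 0,"az": 0,"jaw": -1},{"x": 0,"y": 0,"z": 0.625,"ax": 0,"ay": 0,"az": 0,"jaw": -1},{"x": 0,"y": 0,"z": 0.625,"ax": 0,"ay": 0,"az": 0,"jaw": -1}]}}

```text
time: 6.55
tool_pos: [481.7, -279.5, 115.5]
tcp_rot: [3.141, -0.001, -0.0]
contact_force: [1.2, 0.6, 2.2]
grip_width: 24.2
finger_force: 30.0
```

```bash
python3 - <<'E'
from mv import *
st()
yaw=-0.048
ux=np.array([np.cos(yaw),np.sin(yaw),0]);uy=np.array([-ux[1],ux[0],0]);bz=-.5*ux+np.array([0,0,.8660254])
R=Rn.from_matrix(np.c_[uy,np.cross(-bz,uy),-bz])   # tool x=+uy, z=-bz
M=np.array([555.2,60.8,169.5])   # mouth estimate
p=lambda s:M+bz*s
plan([((481.5,-279.2,205),down(0)),((481.5,-279.2,320),down(0)),((495,-130,340),down(45)),((500,20,360),down(87)),(p(170),R),(p(125),R)])
print(p(170),p(125),R.as_matrix())
E
```

```text
{'time': np.float64(6.55), 'tool_pos': array([ 481.681, -279.536,  115.463]), 'tcp_rot': array([ 3.141e+00, -1.000e-03, -0.000e+00]), 'contact_force': array([1.151, 0.589, 2.185]), 'grip_width': np.float64(24.248), 'finger_force': np.float64(29.997), 'joint_positions': array([-0.664,  0.509,  1.589,  0.   ,  1.042,  0.907])}
[-0.0005 -0.0015 -0.4477] [ 0.0005 -0.0009 -0.0002]
[ 0.     0.    -0.575] [0. 0. 0.]
[ 0.0675 -0.746  -0.1   ] [ 0.    0.   -0.75]
[ 0.548  -0.5127 -0.1   ] [ 0.   0.  -0.7]
[ 0.2163 -0.1601  0.2164] [-0.5     0.0011 -0.0041]
[-0.     0.     0.225] [0. 0. 0.]
[470.2979012   64.87843346 316.724318  ] [492.77198618  63.79884813 277.753175  ] [[ 0.04798157  0.86502793  0.49942411]
 [ 0.99884822 -0.04155326 -0.02399079]
 [ 0.          0.5        -0.8660254 ]]
```

Emit:
{"method": "send_rows", "body": {"rows": [{"x": 0,"y": 0,"z": -0.05,"ax": 0,"ay": 0,"az": 0,"jaw": -1},{"x": 0,"y": 0,"z": -0.12,"ax": 0,"ay": 0,"az": 0,"jaw": -1},{"x": 0,"y": 0,"z": -0.22,"ax": 0,"ay": 0,"az": 0,"jaw": -1},{"x": 0,"y": 0,"z": -0.32,"ax": 0,"ay": 0,"az": 0,"jaw": -1},{"x": 0,"y": 0,"z": -0.45,"ax": 0,"ay": 0,"az": 0,"jaw": -1},{"x": 0,"y": 0,"z": -0.6,"ax": 0,"ay": 0,"az": 0,"jaw": -1},{"x": 0,"y": 0,"z": -0.75,"ax": 0,"ay": 0,"az": 0,"jaw": -1},{"x": 0,"y": 0,"z": -0.9,"ax": 0,"ay": 0,"az": 0,"jaw": -1},{"x": 0,"y": 0,"z": -1,"ax": 0,"ay": 0,"az": 0,"jaw": -1},{"x": 0,"y": 0,"z": -1,"ax": 0,"ay": 0,"az": 0,"jaw": -1}]}}

```text
time: 7.8
tool_pos: [481.8, -279.7, 317.2]
tcp_rot: [3.139, -0.003, -0.0]
contact_force: [-0.2, 0.1, -1.2]
grip_width: 24.1
finger_force: 30.0
```

Emit:
{"method": "send_rows", "body": {"rows": [{"x": 0.01,"y": -0.1,"z": -0.02,"ax": 0,"ay": 0,"az": -0.1,"jaw": -1},{"x": 0.02,"y": -0.2,"z": -0.04,"ax": 0,"ay": 0,"az": -0.2,"jaw": -1},{"x": 0.03,"y": -0.3,"z": -0.06,"ax": 0,"ay": 0,"az": -0.3,"jaw": -1},{"x": 0.04,"y": -0.4,"z": -0.08,"ax": 0,"ay": 0,"az": -0.4,"jaw": -1},{"x": 0.05,"y": -0.5,"z": -0.1,"ax": 0,"ay": 0,"az": -0.5,"jaw": -1},{"x": 0.06,"y": -0.6,"z": -0.11,"ax": 0,"ay": 0,"az": -0.6,"jaw": -1},{"x": 0.07,"y": -0.68,"z": -0.12,"ax": 0,"ay": 0,"az": -0.7,"jaw": -1},{"x": 0.07,"y": -0.74,"z": -0.12,"ax": 0,"ay": 0,"az": -0.75,"jaw": -1},{"x": 0.07,"y": -0.74,"z": -0.12,"ax": 0,"ay": 0,"az": -0.75,"jaw": -1},{"x": 0.07,"y": -0.74,"z": -0.12,"ax": 0,"ay": 0,"az": -0.75,"jaw": -1}]}}

```text
time: 9.05
tool_pos: [495.3, -131.8, 338.6]
tcp_rot: [-3.141, 0.0, 0.784]
contact_force: [0.4, -0.5, -0.8]
grip_width: 24.2
finger_force: 30.0
```

Emit:
{"method": "send_rows", "body": {"rows": [{"x": 0.06,"y": -0.06,"z": -0.01,"ax": 0,"ay": 0,"az": -0.1,"jaw": -1},{"x": 0.14,"y": -0.13,"z": -0.03,"ax": 0,"ay": 0,"az": -0.2,"jaw": -1},{"x": 0.22,"y": -0.2,"z": -0.05,"ax": 0,"ay": 0,"az": -0.3,"jaw": -1},{"x": 0.3,"y": -0.28,"z": -0.06,"ax": 0,"ay": 0,"az": -0.4,"jaw": -1},{"x": 0.38,"y": -0.35,"z": -0.08,"ax": 0,"ay": 0,"az": -0.5,"jaw": -1},{"x": 0.46,"y": -0.43,"z": -0.1,"ax": 0,"ay": 0,"az": -0.6,"jaw": -1},{"x": 0.52,"y": -0.49,"z": -0.1,"ax": 0,"ay": 0,"az": -0.67,"jaw": -1},{"x": 0.55,"y": -0.51,"z": -0.1,"ax": 0,"ay": 0,"az": -0.7,"jaw": -1},{"x": 0.55,"y": -0.51,"z": -0.1,"ax": 0,"ay": 0,"az": -0.7,"jaw": -1},{"x": 0.55,"y": -0.51,"z": -0.1,"ax": 0,"ay": 0,"az": -0.7,"jaw": -1}]}}

```text
time: 10.3
tool_pos: [501.2, 17.8, 358.7]
tcp_rot: [-3.141, 0.0, 1.517]
contact_force: [-0.0, -0.7, -0.9]
grip_width: 24.7
finger_force: 30.0
```

```bash
cat > geo.py <<'E'
from mv import *
yaw=-0.048
ux=np.array([np.cos(yaw),np.sin(yaw),0]);uy=np.array([-ux[1],ux[0],0]);bz=-.5*ux+np.array([0,0,.8660254])
R=Rn.from_matrix(np.c_[uy,np.cross(-bz,uy),-bz])
M=np.array([555.2,60.8,169.5])
p=lambda s:M+bz*s
E
python3 - <<'E'
from geo import *
st()
plan([(p(170),R),(p(125),R)])
E
```

```text
{'time': np.float64(10.3), 'tool_pos': array([501.159,  17.788, 358.749]), 'tcp_rot': array([-3.141,  0.   ,  1.517]), 'contact_force': array([-0.005, -0.74 , -0.942]), 'grip_width': np.float64(24.694), 'finger_force': np.float64(29.991), 'joint_positions': array([-0.117,  0.23 ,  1.321, -0.   ,  1.591, -0.063])}
[ 0.2268 -0.1668  0.2101] [-0.5002  0.0018 -0.0058]
[-0.     0.     0.225] [0. 0. 0.]
```

Emit:
{"method": "send_rows", "body": {"rows": [{"x": 0.03,"y": -0.02,"z": 0.02,"ax": -0.06,"ay": 0,"az": -0.001,"jaw": -1},{"x": 0.06,"y": -0.05,"z": 0.05,"ax": -0.13,"ay": 0,"az": -0.002,"jaw": -1},{"x": 0.1,"y": -0.08,"z": 0.08,"ax": -0.2,"ay": 0,"az": -0.003,"jaw": -1},{"x": 0.14,"y": -0.1,"z": 0.12,"ax": -0.28,"ay": 0,"az": -0.004,"jaw": -1},{"x": 0.17,"y": -0.13,"z": 0.15,"ax": -0.36,"ay": 0,"az": -0.005,"jaw": -1},{"x": 0.2,"y": -0.15,"z": 0.18,"ax": -0.43,"ay": 0.001,"az": -0.006,"jaw": -1},{"x": 0.227,"y": -0.167,"z": 0.21,"ax": -0.5,"ay": 0.002,"az": -0.006,"jaw": -1},{"x": 0.227,"y": -0.167,"z": 0.21,"ax": -0.5,"ay": 0.002,"az": -0.006,"jaw": -1},{"x": 0.227,"y": -0.167,"z": 0.21,"ax": -0.5,"ay": 0.002,"az": -0.006,"jaw": -1},{"x": 0.227,"y": -0.167,"z": 0.21,"ax": -0.5,"ay": 0.002,"az": -0.006,"jaw": -1}]}}

```text
time: 11.55
tool_pos: [470.9, 65.2, 317.5]
tcp_rot: [2.618, -0.0, 1.524]
contact_force: [-0.3, -0.5, -0.3]
grip_width: 24.6
finger_force: 30.0
```

```bash
python3 - <<'E'
from geo import *
from fit import *
st()
o=bot.get_obs(); Rt=Rn.from_euler('xyz',o["tcp_rot"]); a=-Rt.as_matrix()[:,2]; tcp=o["tool_pos"]
print("axis err",np.degrees(np.arccos(a@bz)))
for n in("scene","side","wrist"):
    im,W=cloud(n); np.save(f"pics/{n}4.npy",W); cv2.imwrite(f"pics/{n}4.png",im[...,::-1])
    c0=tcp-50*a
    cyl(W,c0,a,5,(-45,-20,10),n+" shank lower"); cyl(W,c0,a,5,(0,40,10),n+" shank upper"); print(c0)
    cyl(W,M,bz,15.5,(-17,-3,24),n+" bush")
ims=[cv2.imread(f"pics/{n}4.png") for n in("scene","side","wrist")]
a=cv2.resize(ims[0][200:400,240:440],(400,400),interpolation=2);b=cv2.resize(ims[1][40:240,230:430],(400,400),interpolation=2)
cv2.imwrite("pics/c4.png",np.hstack([a,b]))
E
```

```text
{'time': np.float64(11.55), 'tool_pos': array([470.94,  65.18, 317.46]), 'tcp_rot': array([ 2.62, -0.  ,  1.52]), 'contact_force': array([-0.32, -0.52, -0.27]), 'grip_width': np.float64(24.636), 'finger_force': np.float64(29.992), 'joint_positions': array([-0.01, -0.09,  1.9 , -0.02,  0.81,  0.05])}
axis err 0.058983253191915296
scene shank lower 134 [495.42  63.42 273.89] med|res| 0.5061341670374149 s-range [-44.61 -32.76 -20.7 ]
scene shank upper 239 [495.68  63.6  274.04] med|res| 0.5335241988586468 s-range [ 0.36 20.3  39.49]
[495.92  64.03 274.16]
scene bush 280 [556.74  61.58 170.37] med|res| 0.9530832928082509 s-range [-16.73  -8.63  -3.08]
side shank lower 88 [494.64  65.21 273.39] med|res| 0.6165091495472175 s-range [-44.69 -31.75 -20.76]
side shank upper 163 [494.86  65.06 273.52] med|res| 0.5520358472714904 s-range [ 0.69 20.34 38.86]
[495.92  64.03 274.16]
side bush 204 [554.5   60.32 169.11] med|res| 1.5997960861638356 s-range [-16.52  -7.61  -3.1 ]
wrist shank lower 153 [493.74  64.68 272.89] med|res| 0.11521031357141442 s-range [-44.93 -31.73 -20.4 ]
wrist shank upper 243 [493.97  64.64 273.02] med|res| 0.11817917039736159 s-range [ 0.13 11.46 23.42]
[495.92  64.03 274.16]
wrist bush 327 [562.69  67.58 173.63] med|res| 3.3710025437404685 s-range [-16.63  -5.18  -3.04]
```

View pics/c4.png

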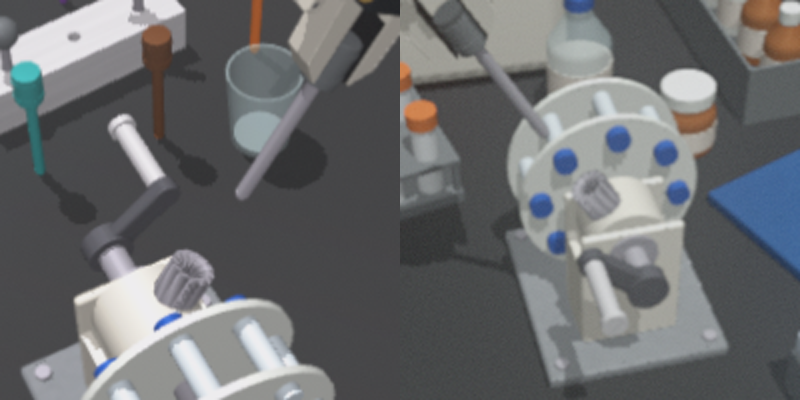

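View pics/wrist4.png

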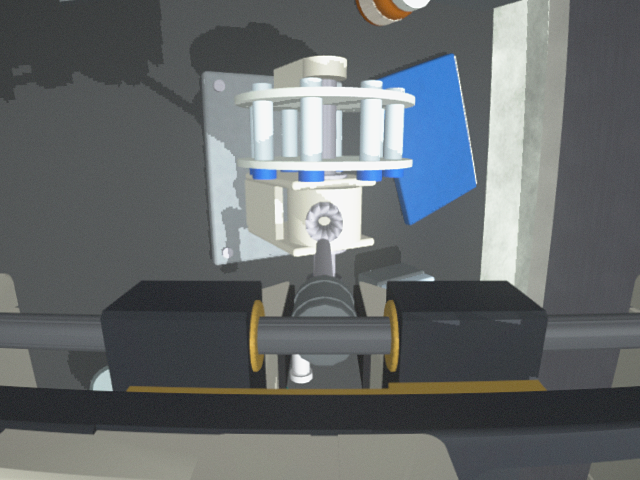

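Wrist: mouth hole at (324,221), pin shank above it near (324,260). Crops: mouth at about scene (335,334), side (326.5,133). Triangulate.

```bash
python3 - <<'E'
from geo import *
from fit import *
o=bot.get_obs(); Rt=Rn.from_euler('xyz',o["tcp_rot"])
def proj(n,X):
    m=bot.camera_model(n); X=np.atleast_2d(X)
    if "R" in m: C=X@np.array(m["R"]).T+m["t"]
    else:
        T=np.linalg.inv(np.array(m["T_tool_cam"])); C=Rt.inv().apply(X-o["tool_pos"])@T[:3,:3].T+T[:3,3]
    s=C[:,:2]/C[:,2:]; s=s*(1+m["k1"]*(s**2).sum(1,keepdims=True)); f=240/np.tan(np.radians(m["vertical_fov"]/2))
    return s*f+[m["cx"],m["cy"]]
px=dict(scene=(335,334),side=(326.5,133),wrist=(324,221))
r=least_squares(lambda X:np.concatenate([proj(n,X)[0]-px[n] for n in px]),M)
print("tri",r.x,r.fun)
for n in px: print(n,proj(n,M),proj(n,np.array(o["tool_pos"])-105*-Rt.as_matrix()[:,2]))
# bright face of the ring: points within plane around mouth
th=np.linspace(0,2*np.pi,60)
for n in px:
    im=cv2.imread(f"pics/{n}4.png")
    for rad,col in((15.5,(0,255,0)),(5.7,(0,0,255))):
        for u,v in proj(n,M+rad*(np.cos(th)[:,None]*uy+np.sin(th)[:,None]*np.cross(uy,bz))).astype(int): im[v,u]=col
    u,v=map(int,px[n]); px[n]=cv2.resize(im[v-33:v+33,u-33:u+33],(264,264),interpolation=0)
cv2.imwrite("pics/o4.png",np.hstack(list(px.values())))
E
```

```text
tri [558.04  62.53 164.83] [ 0.79  2.16 -2.01  0.29  1.21  1.43]
scene [[336.98 332.41]] [[359.79 298.52]]
side [[323.15 132.03]] [[302.83 106.51]]
wrist [[325.17 225.9 ]] [[325.95 244.44]]
```

View pics/o4.png

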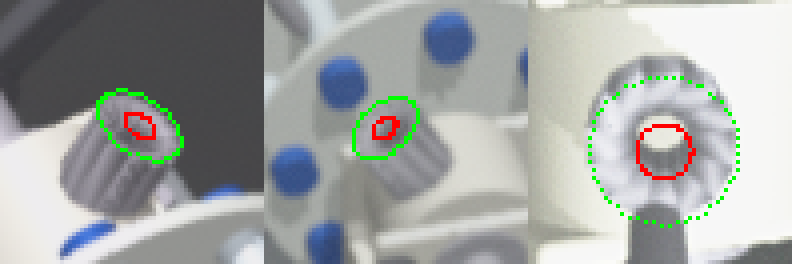

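```bash
sed -i 's/^M=.*/M=np.array([556.3,61.3,170.1])/' geo.py; python3 - <<'E'
from geo import *
plan([(p(108),R),(p(88),R),(p(66),R)])
E
```

```text
[-2.000e-04  4.400e-03  3.109e-01] [-0.0002 -0.0012  0.0011]
[0.  0.  0.1] [0. 0. 0.]
[0.   0.   0.11] [0. 0. 0.]
```

Emit:
{"method": "send_rows", "body": {"rows": [{"x": 0,"y": 0.004,"z": 0.08,"ax": 0,"ay": -0.001,"az": 0,"jaw": -1},{"x": 0,"y": 0.004,"z": 0.16,"ax": 0,"ay": -0.001,"az": 0,"jaw": -1},{"x": 0,"y": 0.004,"z": 0.24,"ax": 0,"ay": -0.001,"az": 0,"jaw": -1},{"x": 0,"y": 0.004,"z": 0.29,"ax": 0,"ay": -0.001,"az": 0,"jaw": -1},{"x": 0,"y": 0.004,"z": 0.31,"ax": 0,"ay": -0.001,"az": 0,"jaw": -1},{"x": 0,"y": 0.004,"z": 0.32,"ax": 0,"ay": -0.001,"az": 0,"jaw": -1},{"x": 0,"y": 0.004,"z": 0.33,"ax": 0,"ay": -0.001,"az": 0,"jaw": -1},{"x": 0,"y": 0.004,"z": 0.34,"ax": 0,"ay": -0.001,"az": 0,"jaw": -1},{"x": 0,"y": 0.004,"z": 0.35,"ax": 0,"ay": -0.001,"az": 0,"jaw": -1},{"x": 0,"y": 0.004,"z": 0.35,"ax": 0,"ay": -0.001,"az": 0,"jaw": -1}]}}

```text
time: 12.95
tool_pos: [505.8, 64.0, 256.6]
tcp_rot: [2.618, 0.0, 1.524]
contact_force: [-0.1, -0.5, -0.6]
grip_width: 24.4
finger_force: 30.0
```

```bash
python3 - <<'E'
from geo import *
st()
o=bot.get_obs(); d=o["tool_pos"]-p(0); print(d@bz,d@uy,d@np.cross(uy,bz), "F tool",Rn.from_euler('xyz',o["tcp_rot"]).inv().apply(o["contact_force"]))
im,W=cloud("wrist"); cv2.imwrite("pics/w5.png",im[120:320,220:430,::-1])
E
```

```text
{'time': np.float64(12.95), 'tool_pos': array([505.774,  63.969, 256.633]), 'tcp_rot': array([2.618, 0.   , 1.524]), 'contact_force': array([-0.071, -0.475, -0.608]), 'grip_width': np.float64(24.421), 'finger_force': np.float64(29.992), 'joint_positions': array([-0.014,  0.035,  1.954, -0.028,  0.629,  0.05 ])}
100.237689997239 0.24206935597844706 -0.5512071626010098 F tool [-0.47758979 -0.34613076  0.50196699]
```

View pics/w5.png

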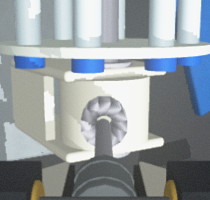

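The tip is in the countersink at crop (104,118), ring centre (105,115), no side force; proceed down slowly.

Emit:
{"method": "send_rows", "body": {"rows": [{"x": 0,"y": 0,"z": 0.01,"ax": 0,"ay": 0,"az": 0,"jaw": -1},{"x": 0,"y": 0,"z": 0.02,"ax": 0,"ay": 0,"az": 0,"jaw": -1},{"x": 0,"y": 0,"z": 0.03,"ax": 0,"ay": 0,"az": 0,"jaw": -1},{"x": 0,"y": 0,"z": 0.04,"ax": 0,"ay": 0,"az": 0,"jaw": -1},{"x": 0,"y": 0,"z": 0.05,"ax": 0,"ay": 0,"az": 0,"jaw": -1},{"x": 0,"y": 0,"z": 0.06,"ax": 0,"ay": 0,"az": 0,"jaw": -1},{"x": 0,"y": 0,"z": 0.07,"ax": 0,"ay": 0,"az": 0,"jaw": -1},{"x": 0,"y": 0,"z": 0.075,"ax": 0,"ay": 0,"az": 0,"jaw": -1},{"x": 0,"y": 0,"z": 0.075,"ax": 0,"ay": 0,"az": 0,"jaw": -1},{"x": 0,"y": 0,"z": 0.075,"ax": 0,"ay": 0,"az": 0,"jaw": -1}]}}

```text
time: 14.25
tool_pos: [513.3, 63.6, 243.8]
tcp_rot: [2.618, 0.0, 1.524]
contact_force: [0.5, -0.1, -0.4]
grip_width: 24.2
finger_force: 30.0
```

```bash
cat > chk.py <<'E'
from geo import *
st()
o=bot.get_obs(); d=o["tool_pos"]-p(0); print("s",d@bz,"y",d@uy,"x",d@np.cross(uy,bz), "F tool",Rn.from_euler('xyz',o["tcp_rot"]).inv().apply(o["contact_force"]),"mom",o["moment"])
E
python3 chk.py
```

```text
{'time': np.float64(14.25), 'tool_pos': array([513.297,  63.618, 243.786]), 'tcp_rot': array([2.618, 0.   , 1.524]), 'contact_force': array([ 0.486, -0.097, -0.375]), 'grip_width': np.float64(24.193), 'finger_force': np.float64(29.992), 'joint_positions': array([-0.015,  0.065,  1.961, -0.029,  0.592,  0.051])}
s 85.34634907172693 y 0.25236497527393514 x -0.45183277715334924 F tool [-0.07393736  0.23702172  0.56972872] mom [0.00699228 0.40606751 0.00467727]
```

Emit:
{"method": "send_rows", "body": {"rows": [{"x": 0,"y": 0,"z": 0.015,"ax": 0,"ay": 0,"az": 0,"jaw": -1},{"x": 0,"y": 0,"z": 0.03,"ax": 0,"ay": 0,"az": 0,"jaw": -1},{"x": 0,"y": 0,"z": 0.045,"ax": 0,"ay": 0,"az": 0,"jaw": -1},{"x": 0,"y": 0,"z": 0.06,"ax": 0,"ay": 0,"az": 0,"jaw": -1},{"x": 0,"y": 0,"z": 0.075,"ax": 0,"ay": 0,"az": 0,"jaw": -1},{"x": 0,"y": 0,"z": 0.085,"ax": 0,"ay": 0,"az": 0,"jaw": -1},{"x": 0,"y": 0,"z": 0.092,"ax": 0,"ay": 0,"az": 0,"jaw": -1},{"x": 0,"y": 0,"z": 0.092,"ax": 0,"ay": 0,"az": 0,"jaw": -1},{"x": 0,"y": 0,"z": 0.092,"ax": 0,"ay": 0,"az": 0,"jaw": -1},{"x": 0,"y": 0,"z": 0.092,"ax": 0,"ay": 0,"az": 0,"jaw": -1}]}}

```text
time: 15.5
tool_pos: [522.5, 63.2, 227.9]
tcp_rot: [2.618, 0.0, 1.524]
contact_force: [0.1, 0.7, -1.3]
grip_width: 24.1
finger_force: 30.0
```

```bash
python3 chk.py; python3 - <<'E'
from geo import *
from fit import *
o=bot.get_obs(); a=-Rn.from_euler('xyz',o["tcp_rot"]).as_matrix()[:,2]
for n in("scene","side","wrist"):
    im,W=cloud(n); cv2.imwrite(f"pics/{n}6.png",im[...,::-1]); cyl(W,o["tool_pos"]-30*a,a,5,(-25,20,10),n); print(o["tool_pos"]-30*a)
E
```

```text
{'time': np.float64(15.5), 'tool_pos': array([522.484,  63.196, 227.888]), 'tcp_rot': array([2.618, 0.   , 1.524]), 'contact_force': array([ 0.108,  0.665, -1.307]), 'grip_width': np.float64(24.137), 'finger_force': np.float64(29.992), 'joint_positions': array([-0.016,  0.103,  1.969, -0.03 ,  0.546,  0.052])}
s 66.98015485893285 y 0.27166538917385713 x -0.4361965056762145 F tool [ 0.66947582 -0.5869654   1.17039791] mom [-0.06983384  0.44201825  0.02500486]
scene 220 [537.34  62.13 201.84] med|res| 0.45460015224180594 s-range [-24.23  -1.88  19.53]
[537.47  62.49 201.91]
side 136 [536.33  63.85 201.22] med|res| 0.6318704904418011 s-range [-24.46  -3.14  19.07]
[537.47  62.49 201.91]
wrist 287 [535.79  62.94 200.93] med|res| 0.11133498533568531 s-range [-24.68 -10.35   3.73]
[537.47  62.49 201.91]
```

Emit:
{"method": "send_rows", "body": {"rows": [{"x": 0,"y": 0,"z": 0,"ax": 0,"ay": 0,"az": 0,"jaw": -0.3},{"x": 0,"y": 0,"z": 0,"ax": 0,"ay": 0,"az": 0,"jaw": 0.1},{"x": 0,"y": 0,"z": 0,"ax": 0,"ay": 0,"az": 0,"jaw": 0.1},{"x": 0,"y": 0,"z": 0,"ax": 0,"ay": 0,"az": 0,"jaw": 0.1},{"x": 0,"y": 0,"z": -0.05,"ax": 0,"ay": 0,"az": 0,"jaw": 0.1},{"x": 0,"y": 0,"z": -0.15,"ax": 0,"ay": 0,"az": 0,"jaw": 0.1},{"x": 0,"y": 0,"z": -0.3,"ax": 0,"ay": 0,"az": 0,"jaw": 0.1},{"x": 0,"y": 0,"z": -0.45,"ax": 0,"ay": 0,"az": 0,"jaw": 0.1},{"x": 0,"y": 0,"z": -0.55,"ax": 0,"ay": 0,"az": 0,"jaw": 0.1},{"x": 0,"y": 0,"z": -0.55,"ax": 0,"ay": 0,"az": 0,"jaw": 0.1}]}}

```text
time: 16.9
tool_pos: [467.6, 65.9, 325.1]
tcp_rot: [2.614, 0.0, 1.525]
contact_force: [0.0, 0.1, -0.7]
grip_width: 50.5
finger_force: 0.0
```

```bash
cat > pin.py <<'E'
from geo import *
from fit import *
def pin(names=("scene","side","wrist")):
    for n in names:
        im,W=cloud(n); cv2.imwrite(f"pics/{n}_{bot.get_obs()['time']:.1f}.png",im[...,::-1])
        c0=M+bz*60; Q=W.reshape(-1,3);Q=Q[np.isfinite(Q).all(1)]
        s=(Q-M)@bz; r=np.linalg.norm((Q-M)-s[:,None]*bz,axis=1); k=(r<17)&(s>6); 
        h=np.percentile(s[k&(r<10)],[50,95,99]) if k.sum() else None
        print(n,k.sum(),"knob top s (90 rest,54 dropped,34 home):",h)
if __name__=="__main__":
    st(); pin()
E
python3 pin.py
python3 - <<'E'
from geo import *
C=np.array([581.8,-58,115])
H=lambda a:C+60.2*np.array([np.sin(a),0,np.cos(a)])+[0,0,-19]
plan([((500,-58,300),down(87.25)),(H(-.9)+[0,0,60],down(87.25)),(H(-.9),down(87.25))]); print(H(-.9))
for a in np.arange(-.9,.75,.1): print(round(a,2),np.round(np.array(down(87.25).inv().apply(H(a)-H(-.9)))/200,3))
E
```

```text
{'time': np.float64(16.9), 'tool_pos': array([467.62,  65.89, 325.13]), 'tcp_rot': array([2.61, 0.  , 1.52]), 'contact_force': array([ 0.02,  0.07, -0.7 ]), 'grip_width': np.float64(50.525), 'finger_force': np.float64(0.0), 'joint_positions': array([-0.01, -0.11,  1.89, -0.03,  0.83,  0.05])}
scene 1437 knob top s (90 rest,54 dropped,34 home): [65.09 89.85 90.6 ]
side 509 knob top s (90 rest,54 dropped,34 home): [62.1  89.15 89.95]
wrist 1310 knob top s (90 rest,54 dropped,34 home): [88.55 89.8  90.27]
[-0.6105  0.1105  0.1927] [4.99e-01 1.00e-04 1.50e-03]
[0.0083 0.173  0.5329] [0. 0. 0.]
[ 0.  -0.   0.3] [0. 0. 0.]
[534.64372004 -58.         133.42092009]
-0.9 [0. 0. 0.]
-0.8 [ 0.001  0.02  -0.023]
-0.7 [ 0.002  0.042 -0.043]
-0.6 [ 0.003  0.066 -0.061]
-0.5 [ 0.004  0.091 -0.077]
-0.4 [ 0.006  0.118 -0.09 ]
-0.3 [ 0.007  0.147 -0.1  ]
-0.2 [ 0.008  0.176 -0.108]
-0.1 [ 0.01   0.205 -0.112]
-0.0 [ 0.011  0.236 -0.114]
0.1 [ 0.013  0.266 -0.112]
0.2 [ 0.014  0.295 -0.108]
0.3 [ 0.016  0.324 -0.1  ]
0.4 [ 0.017  0.353 -0.09 ]
0.5 [ 0.018  0.38  -0.077]
0.6 [ 0.019  0.405 -0.061]
0.7 [ 0.021  0.429 -0.043]
```

Emit:
{"method": "send_rows", "body": {"rows": [{"x": -0.06,"y": 0.01,"z": 0.02,"ax": 0,"ay": 0,"az": 0,"jaw": -0.2},{"x": -0.2,"y": 0.03,"z": 0.06,"ax": 0.05,"ay": 0,"az": 0,"jaw": -0.2},{"x": -0.4,"y": 0.06,"z": 0.12,"ax": 0.15,"ay": 0,"az": 0,"jaw": -0.2},{"x": -0.61,"y": 0.11,"z": 0.193,"ax": 0.3,"ay": 0,"az": 0,"jaw": -0.2},{"x": -0.61,"y": 0.11,"z": 0.193,"ax": 0.4,"ay": 0,"az": 0,"jaw": -0.2},{"x": -0.61,"y": 0.11,"z": 0.193,"ax": 0.499,"ay": 0,"az": 0.001,"jaw": -0.2},{"x": -0.61,"y": 0.11,"z": 0.193,"ax": 0.499,"ay": 0,"az": 0.001,"jaw": -0.2},{"x": -0.61,"y": 0.11,"z": 0.193,"ax": 0.499,"ay": 0,"az": 0.001,"jaw": -0.2},{"x": -0.61,"y": 0.11,"z": 0.193,"ax": 0.499,"ay": 0,"az": 0.001,"jaw": -0.2},{"x": -0.61,"y": 0.11,"z": 0.193,"ax": 0.499,"ay": 0,"az": 0.001,"jaw": -0.2}]}}

```text
time: 18.3
tool_pos: [499.8, -57.7, 301.1]
tcp_rot: [3.139, 0.0, 1.523]
contact_force: [0.5, -0.5, 0.7]
grip_width: 37.3
finger_force: 0.0
```

```bash
python3 - <<'E'
from geo import *
from fit import *
st()
im,W=cloud("wrist"); cv2.imwrite("pics/w7.png",im[...,::-1]); cyl(W,[534.6,-56,152],uy,8,(-24,24,14),"handle")
plan([((534.6,-58,193),down(87.25)),((534.6,-58,133.4),down(87.25))])
E
```

```text
{'time': np.float64(18.3), 'tool_pos': array([499.78, -57.75, 301.1 ]), 'tcp_rot': array([3.14, 0.  , 1.52]), 'contact_force': array([ 0.53, -0.51,  0.68]), 'grip_width': np.float64(37.287), 'finger_force': np.float64(0.0), 'joint_positions': array([-0.27,  0.25,  1.45,  0.  ,  1.44, -0.22])}
handle 1355 [533.59 -55.95 152.24] med|res| 0.38413386003101024 s-range [-23.69  -0.39  23.69]
[0.01 0.17 0.54] [0. 0. 0.]
[ 0.  -0.   0.3] [0. 0. 0.]
```

Emit:
{"method": "send_rows", "body": {"rows": [{"x": 0.01,"y": 0.17,"z": 0.2,"ax": 0,"ay": 0,"az": 0,"jaw": -0.2},{"x": 0.01,"y": 0.17,"z": 0.4,"ax": 0,"ay": 0,"az": 0,"jaw": -0.2},{"x": 0.01,"y": 0.17,"z": 0.52,"ax": 0,"ay": 0,"az": 0,"jaw": -0.2},{"x": 0.01,"y": 0.17,"z": 0.58,"ax": 0,"ay": 0,"az": 0,"jaw": -0.2},{"x": 0.01,"y": 0.17,"z": 0.65,"ax": 0,"ay": 0,"az": 0,"jaw": -0.2},{"x": 0.01,"y": 0.17,"z": 0.72,"ax": 0,"ay": 0,"az": 0,"jaw": -0.2},{"x": 0.01,"y": 0.17,"z": 0.79,"ax": 0,"ay": 0,"az": 0,"jaw": -0.2},{"x": 0.01,"y": 0.17,"z": 0.84,"ax": 0,"ay": 0,"az": 0,"jaw": -0.2},{"x": 0.01,"y": 0.17,"z": 0.84,"ax": 0,"ay": 0,"az": 0,"jaw": -0.4},{"x": 0.01,"y": 0.17,"z": 0.84,"ax": 0,"ay": 0,"az": 0,"jaw": -0.4}]}}

```text
time: 19.6
tool_pos: [534.7, -57.6, 133.1]
tcp_rot: [3.14, 0.0, 1.523]
contact_force: [0.2, -0.1, 0.8]
grip_width: 27.8
finger_force: 0.0
```

```bash
python3 chk.py
```

```text
{'time': np.float64(19.6), 'tool_pos': array([534.734, -57.612, 133.067]), 'tcp_rot': array([3.14 , 0.   , 1.523]), 'contact_force': array([ 0.224, -0.087,  0.796]), 'grip_width': np.float64(27.799), 'finger_force': np.float64(0.0), 'joint_positions': array([-0.25 ,  0.457,  1.624,  0.   ,  1.058, -0.202])}
s -24.15362837622554 y -119.80972422227062 x -32.230149811499345 F tool [-0.07671239  0.22941019 -0.79521416] mom [-0.11530728  0.10225956  0.02520269]
```

Emit:
{"method": "send_rows", "body": {"rows": [{"x": 0.001,"y": 0.02,"z": -0.023,"ax": 0,"ay": 0,"az": 0,"jaw": -0.4},{"x": 0.002,"y": 0.042,"z": -0.043,"ax": 0,"ay": 0,"az": 0,"jaw": -0.4},{"x": 0.002,"y": 0.054,"z": -0.052,"ax": 0,"ay": 0,"az": 0,"jaw": -0.4},{"x": 0.003,"y": 0.066,"z": -0.061,"ax": 0,"ay": 0,"az": 0,"jaw": -0.4},{"x": 0.004,"y": 0.079,"z": -0.069,"ax": 0,"ay": 0,"az": 0,"jaw": -0.4},{"x": 0.004,"y": 0.091,"z": -0.077,"ax": 0,"ay": 0,"az": 0,"jaw": -0.4},{"x": 0.005,"y": 0.105,"z": -0.084,"ax": 0,"ay": 0,"az": 0,"jaw": -0.4},{"x": 0.006,"y": 0.118,"z": -0.09,"ax": 0,"ay": 0,"az": 0,"jaw": -0.4},{"x": 0.006,"y": 0.132,"z": -0.095,"ax": 0,"ay": 0,"az": 0,"jaw": -0.4},{"x": 0.007,"y": 0.147,"z": -0.1,"ax": 0,"ay": 0,"az": 0,"jaw": -0.4}]}}

```text
time: 20.85
tool_pos: [561.3, -57.7, 153.8]
tcp_rot: [-3.137, 0.001, 1.523]
contact_force: [-11.3, -1.6, 8.1]
grip_width: 27.3
finger_force: 5.4
```

```bash
python3 chk.py; python3 - <<'E'
from pin import *
im,W=cloud("side"); Q=W.reshape(-1,3)
pin(("scene","side"))
C=np.array([581.8,-58,96]); 
H=lambda a:C+60.2*np.array([np.sin(a),0,np.cos(a)])
for a in np.arange(-.2,.8,.1): print(round(a,2),np.round(np.array(down(87.25).inv().apply(H(a)-H(-.3)))/200,3))
E
```

```text
{'time': np.float64(20.85), 'tool_pos': array([561.285, -57.717, 153.85 ]), 'tcp_rot': array([-3.137e+00,  1.000e-03,  1.523e+00]), 'contact_force': array([-11.293,  -1.612,   8.091]), 'grip_width': np.float64(27.325), 'finger_force': np.float64(5.383), 'joint_positions': array([-0.237,  0.481,  1.517, -0.002,  1.147, -0.189])}
s -19.418293110218233 y -118.64108584688002 x 1.132485593475634 F tool [ -2.15110018 -11.23814073  -8.04085314] mom [-0.24569128  1.94830249 -0.00238828]
scene 792 knob top s (90 rest,54 dropped,34 home): [65.91 89.51 90.13]
side 420 knob top s (90 rest,54 dropped,34 home): [71.4  88.72 89.57]
-0.2 [ 0.    0.03 -0.01]
-0.1 [ 0.    0.06 -0.01]
0.0 [ 0.    0.09 -0.01]
0.1 [ 0.01  0.12 -0.01]
0.2 [ 0.01  0.15 -0.01]
0.3 [0.01 0.18 0.  ]
0.4 [0.01 0.21 0.01]
0.5 [0.01 0.23 0.02]
0.6 [0.01 0.26 0.04]
0.7 [0.01 0.28 0.06]
```

Emit:
{"method": "send_rows", "body": {"rows": [{"x": 0,"y": 0.006,"z": -0.002,"ax": 0,"ay": 0,"az": 0,"jaw": -0.4},{"x": 0,"y": 0.013,"z": -0.003,"ax": 0,"ay": 0,"az": 0,"jaw": -0.4},{"x": 0,"y": 0.02,"z": -0.005,"ax": 0,"ay": 0,"az": 0,"jaw": -0.4},{"x": 0,"y": 0.026,"z": -0.007,"ax": 0,"ay": 0,"az": 0,"jaw": -0.4},{"x": 0,"y": 0.033,"z": -0.008,"ax": 0,"ay": 0,"az": 0,"jaw": -0.4},{"x": 0.001,"y": 0.039,"z": -0.009,"ax": 0,"ay": 0,"az": 0,"jaw": -0.4},{"x": 0.001,"y": 0.046,"z": -0.01,"ax": 0,"ay": 0,"az": 0,"jaw": -0.4},{"x": 0.002,"y": 0.052,"z": -0.011,"ax": 0,"ay": 0,"az": 0,"jaw": -0.4},{"x": 0.003,"y": 0.058,"z": -0.012,"ax": 0,"ay": 0,"az": 0,"jaw": -0.4},{"x": 0.003,"y": 0.058,"z": -0.012,"ax": 0,"ay": 0,"az": 0,"jaw": -0.4}]}}

```text
time: 22.25
tool_pos: [574.8, -57.7, 155.9]
tcp_rot: [-3.141, 0.001, 1.523]
contact_force: [-5.3, -0.6, 4.5]
grip_width: 27.6
finger_force: 2.6
```

```bash
python3 - <<'E'
from pin import *
st();pin(("scene",))
E
```

```text
{'time': np.float64(22.25), 'tool_pos': array([574.83, -57.73, 155.95]), 'tcp_rot': array([-3.14,  0.  ,  1.52]), 'contact_force': array([-5.34, -0.6 ,  4.54]), 'grip_width': np.float64(27.606), 'finger_force': np.float64(2.645), 'joint_positions': array([-0.23,  0.5 ,  1.48, -0.  ,  1.16, -0.18])}
scene 589 knob top s (90 rest,54 dropped,34 home): [50.87 52.87 53.46]
```

Pin has dropped (knob top at 53 mm above mouth). Unload and leave the handle, then press the knob home.

Emit:
{"method": "send_rows", "body": {"rows": [{"x": 0,"y": -0.02,"z": 0,"ax": 0,"ay": 0,"az": 0,"jaw": -0.4},{"x": 0,"y": -0.03,"z": 0,"ax": 0,"ay": 0,"az": 0,"jaw": -0.2},{"x": 0,"y": -0.03,"z": 0,"ax": 0,"ay": 0,"az": 0,"jaw": -0.2},{"x": 0,"y": -0.03,"z": -0.05,"ax": 0,"ay": 0,"az": 0,"jaw": -0.2},{"x": 0,"y": -0.03,"z": -0.15,"ax": 0,"ay": 0,"az": 0,"jaw": -0.2},{"x": 0,"y": -0.03,"z": -0.3,"ax": 0,"ay": 0,"az": 0,"jaw": -0.2},{"x": 0,"y": -0.03,"z": -0.5,"ax": 0,"ay": 0,"az": 0,"jaw": -1},{"x": 0,"y": -0.15,"z": -0.7,"ax": 0,"ay": 0,"az": 0,"jaw": -1},{"x": 0,"y": -0.3,"z": -0.85,"ax": 0,"ay": 0,"az": 0,"jaw": -1},{"x": 0,"y": -0.3,"z": -0.85,"ax": 0,"ay": 0,"az": 0,"jaw": -1}]}}

```text
time: 23.55
tool_pos: [515.2, -54.6, 328.8]
tcp_rot: [3.134, 0.002, 1.523]
contact_force: [1.2, 0.0, -0.6]
grip_width: 2.0
finger_force: 0.0
```

```bash
python3 - <<'E'
from pin import *
st();pin(("scene","side"))
plan([(p(130),R),(p(60),R),(p(34),R)])
E
```

```text
{'time': np.float64(23.55), 'tool_pos': array([515.25, -54.61, 328.8 ]), 'tcp_rot': array([3.13, 0.  , 1.52]), 'contact_force': array([ 1.23,  0.01, -0.61]), 'grip_width': np.float64(1.988), 'finger_force': np.float64(0.0), 'joint_positions': array([-0.25,  0.27,  1.35,  0.  ,  1.52, -0.21])}
scene 585 knob top s (90 rest,54 dropped,34 home): [50.7  52.72 53.18]
side 388 knob top s (90 rest,54 dropped,34 home): [47.76 51.9  52.71]
[ 0.59 -0.15  0.21] [-0.5  0.   0. ]
[0.   0.   0.35] [0. 0. 0.]
[-0.   -0.    0.13] [0. 0. 0.]
```

Emit:
{"method": "send_rows", "body": {"rows": [{"x": 0.1,"y": -0.02,"z": 0.03,"ax": -0.1,"ay": 0,"az": 0,"jaw": -1},{"x": 0.2,"y": -0.05,"z": 0.06,"ax": -0.2,"ay": 0,"az": 0,"jaw": -1},{"x": 0.35,"y": -0.08,"z": 0.1,"ax": -0.3,"ay": 0,"az": 0,"jaw": -1},{"x": 0.5,"y": -0.12,"z": 0.16,"ax": -0.4,"ay": 0,"az": 0,"jaw": -1},{"x": 0.59,"y": -0.15,"z": 0.21,"ax": -0.5,"ay": 0,"az": 0,"jaw": -1},{"x": 0.59,"y": -0.15,"z": 0.21,"ax": -0.5,"ay": 0,"az": 0,"jaw": -1},{"x": 0.59,"y": -0.15,"z": 0.21,"ax": -0.5,"ay": 0,"az": 0,"jaw": -1},{"x": 0.59,"y": -0.15,"z": 0.21,"ax": -0.5,"ay": 0,"az": 0,"jaw": -1},{"x": 0.59,"y": -0.15,"z": 0.21,"ax": -0.5,"ay": 0,"az": 0,"jaw": -1},{"x": 0.59,"y": -0.15,"z": 0.21,"ax": -0.5,"ay": 0,"az": 0,"jaw": -1}]}}

```text
time: 24.9
tool_pos: [491.4, 64.3, 283.1]
tcp_rot: [2.617, 0.0, 1.523]
contact_force: [0.5, -0.3, -0.5]
grip_width: 0.7
finger_force: 0.0
```

```bash
python3 chk.py; python3 - <<'E'
from geo import *
plan([(p(60),R),(p(34),R)])
E
```

```text
{'time': np.float64(24.9), 'tool_pos': array([491.371,  64.306, 283.13 ]), 'tcp_rot': array([2.617, 0.   , 1.523]), 'contact_force': array([ 0.478, -0.254, -0.454]), 'grip_width': np.float64(0.681), 'finger_force': np.float64(0.0), 'joint_positions': array([-0.013, -0.022,  1.933, -0.027,  0.706,  0.051])}
s 130.38592799085444 y -0.11319342272737103 x 0.22459824750581703 F tool [-0.23026859  0.19652185  0.63877521] mom [-0.05980883  0.38658698  0.05124041]
[ 0.0007 -0.0015  0.3519] [ 0.001   0.0002 -0.0001]
[-0.   -0.    0.13] [0. 0. 0.]
```

Emit:
{"method": "send_rows", "body": {"rows": [{"x": 0,"y": 0,"z": 0.12,"ax": 0,"ay": 0,"az": 0,"jaw": -1},{"x": 0,"y": 0,"z": 0.24,"ax": 0,"ay": 0,"az": 0,"jaw": -1},{"x": 0,"y": 0,"z": 0.33,"ax": 0,"ay": 0,"az": 0,"jaw": -1},{"x": 0,"y": 0,"z": 0.36,"ax": 0,"ay": 0,"az": 0,"jaw": -1},{"x": 0,"y": 0,"z": 0.38,"ax": 0,"ay": 0,"az": 0,"jaw": -1},{"x": 0,"y": 0,"z": 0.4,"ax": 0,"ay": 0,"az": 0,"jaw": -1},{"x": 0,"y": 0,"z": 0.42,"ax": 0,"ay": 0,"az": 0,"jaw": -1},{"x": 0,"y": 0,"z": 0.44,"ax": 0,"ay": 0,"az": 0,"jaw": -1},{"x": 0,"y": 0,"z": 0.45,"ax": 0,"ay": 0,"az": 0,"jaw": -1},{"x": 0,"y": 0,"z": 0.45,"ax": 0,"ay": 0,"az": 0,"jaw": -1}]}}

```text
time: 26.15
tool_pos: [536.4, 62.6, 206.1]
tcp_rot: [2.615, 0.0, 1.523]
contact_force: [-1.9, -0.3, 4.4]
grip_width: 0.2
finger_force: 2.5
```

```bash
python3 chk.py
```

```text
{'time': np.float64(26.15), 'tool_pos': array([536.39 ,  62.626, 206.134]), 'tcp_rot': array([2.615, 0.   , 1.523]), 'contact_force': array([-1.864, -0.276,  4.421]), 'grip_width': np.float64(0.242), 'finger_force': np.float64(2.527), 'joint_positions': array([-0.016,  0.157,  1.976, -0.034,  0.482,  0.056])}
s 41.18194467282646 y 0.3690957478863254 x 0.7397409247456501 F tool [-0.36384261  0.62441933 -4.75136459] mom [-0.11551366  0.38431769  0.01262668]
```

Emit:
{"method": "send_rows", "body": {"rows": [{"x": 0,"y": 0,"z": 0.008,"ax": 0,"ay": 0,"az": 0,"jaw": -1},{"x": 0,"y": 0,"z": 0.016,"ax": 0,"ay": 0,"az": 0,"jaw": -1},{"x": 0,"y": 0,"z": 0.024,"ax": 0,"ay": 0,"az": 0,"jaw": -1},{"x": 0,"y": 0,"z": 0.03,"ax": 0,"ay": 0,"az": 0,"jaw": -1},{"x": 0,"y": 0,"z": 0.035,"ax": 0,"ay": 0,"az": 0,"jaw": -1},{"x": 0,"y": 0,"z": 0.04,"ax": 0,"ay": 0,"az": 0,"jaw": -1},{"x": 0,"y": 0,"z": 0.045,"ax": 0,"ay": 0,"az": 0,"jaw": -1},{"x": 0,"y": 0,"z": 0.05,"ax": 0,"ay": 0,"az": 0,"jaw": -1},{"x": 0,"y": 0,"z": 0.05,"ax": 0,"ay": 0,"az": 0,"jaw": -1},{"x": 0,"y": 0,"z": 0.05,"ax": 0,"ay": 0,"az": 0,"jaw": -1}]}}

```text
time: 27.4
tool_pos: [541.0, 62.5, 199.0]
tcp_rot: [2.613, 0.0, 1.524]
contact_force: [-15.0, -0.2, 20.9]
grip_width: 0.1
finger_force: 13.2
```

```bash
python3 chk.py
```

```text
{'time': np.float64(27.4), 'tool_pos': array([540.954,  62.454, 198.993]), 'tcp_rot': array([2.613, 0.   , 1.524]), 'contact_force': array([-15.018,  -0.16 ,  20.929]), 'grip_width': np.float64(0.054), 'finger_force': np.float64(13.2), 'joint_positions': array([-0.017,  0.175,  1.978, -0.035,  0.461,  0.057])}
s 32.71401575455429 y 0.41614673057095214 x 1.123651083621013 F tool [ -0.87148911  -2.40559702 -25.63228612] mom [-0.2212644   0.96043126 -0.13666874]
```

Emit:
{"method": "send_rows", "body": {"rows": [{"x": 0,"y": 0,"z": -0.03,"ax": 0,"ay": 0,"az": 0,"jaw": -1},{"x": 0,"y": 0,"z": -0.1,"ax": 0,"ay": 0,"az": 0,"jaw": -1},{"x": 0,"y": 0,"z": -0.25,"ax": 0,"ay": 0,"az": 0,"jaw": -1},{"x": 0,"y": 0,"z": -0.4,"ax": 0,"ay": 0,"az": 0,"jaw": -1},{"x": 0,"y": 0,"z": -0.55,"ax": 0,"ay": 0,"az": 0,"jaw": -1},{"x": 0,"y": 0,"z": -0.65,"ax": 0,"ay": 0,"az": 0,"jaw": -1},{"x": 0,"y": 0,"z": -0.65,"ax": 0,"ay": 0,"az": 0,"jaw": -1},{"x": 0,"y": 0,"z": -0.65,"ax": 0,"ay": 0,"az": 0,"jaw": -1},{"x": 0,"y": 0,"z": -0.65,"ax": 0,"ay": 0,"az": 0,"jaw": -1},{"x": 0,"y": 0,"z": -0.65,"ax": 0,"ay": 0,"az": 0,"jaw": -1}]}}

```text
time: 28.65
tool_pos: [475.9, 65.4, 308.2]
tcp_rot: [2.618, 0.0, 1.523]
contact_force: [0.1, 0.0, -0.6]
grip_width: 0.0
finger_force: 0.0
```

```bash
python3 pin.py; python3 - <<'E'
import cv2,glob,numpy as np
f=lambda n:cv2.imread(sorted(glob.glob(f"pics/{n}_2[89]*.png"))[-1])
cv2.imwrite("pics/fin.png",np.hstack([cv2.resize(f("scene")[150:390,200:420],(396,432)),cv2.resize(f("side")[90:400,250:450],(279,432))]))
E
```

```text
{'time': np.float64(28.65), 'tool_pos': array([475.95,  65.38, 308.17]), 'tcp_rot': array([2.62, 0.  , 1.52]), 'contact_force': array([ 0.07,  0.01, -0.64]), 'grip_width': np.float64(0.028), 'finger_force': np.float64(0.0), 'joint_positions': array([-0.01, -0.07,  1.91, -0.03,  0.78,  0.05])}
scene 1778 knob top s (90 rest,54 dropped,34 home): [ 34.   206.14 211.9 ]
side 1025 knob top s (90 rest,54 dropped,34 home): [161.38 207.93 239.04]
wrist 2162 knob top s (90 rest,54 dropped,34 home): [170.37 210.87 222.98]
```

View pics/fin.png

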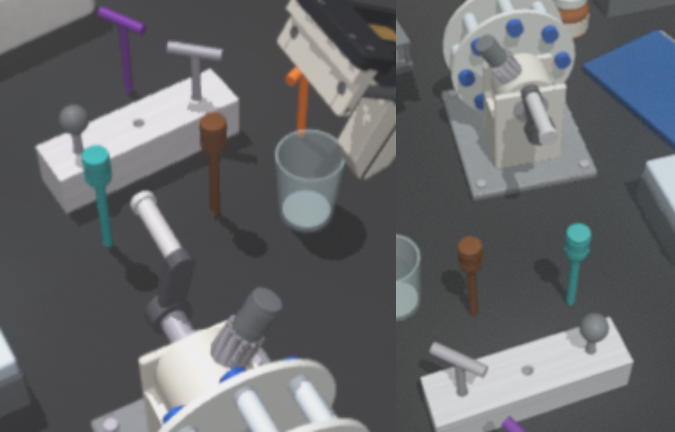

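The knob sits directly on the bush in both views (scene crop (250,325), side crop (497,57)), and the ball and T pins are still standing. Handing in.

```bash
python3 -c "
from plant import bot
print(bot.close_job())"
```

```text
the job is handed in; nothing more can be done
None
```

The locking pin is through the shaft with its knob seated on the bush, the ball and T pins still stand in the stand, and the job is handed in at about 29 s of robot time; no verdict came back.

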